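# Offer a snap ring up to the groove of a microscope boom stub

## Robot

A 7-joint arm with a two-finger parallel gripper is mounted at the origin on the work surface. World frame = base frame: x ahead of the robot, y to its left, z up, the work surface at z = 0. Lengths are in m, angles in rad, forces in N, time in s.
With the tool pointing down it reaches from about 0.4 to 0.85 m from the base axis. Payload 4.5 kg.
Tool frame: the origin (TCP) lies midway between the tips of the shut fingers; the grasp point (between the pads) lies 19 mm behind it; z points along the fingers, y is the line along which they close (so a half turn about z gives the same grasp; the last joint's range is limited). The gripper opens to 85 mm and grips with 20 to 120 N. Pads are 22 mm wide; open, the fingers measure 114 mm over their backs; the gripper's body (76 mm by 85 mm) begins 54 mm behind the grasp point. The pads swing forward as they close: fully open they stand 13 mm farther back than shut.
Start: joints at [1.134, 0.689, -0.195, 1.565, 0.157, 0.902, -0.215], TCP at [0.284, -0.557, 0.231] pointing down, gripper open.
Joint ranges: [-3.01, 3.01], [-0.46, 2.08], [-1.47, 1.51], [0.13, 2.56], [-1, 4.14], [0.04, 2.09], [-2.66, 2.66]. Speed limits (rad/s): [2.57, 2.57, 3.14, 3.14, 3.14, 3.14, 3.14].

## Interface

Orientations are given as a 3x3 rotation matrix whose columns are the frame's x, y, z axes.
In Python, from rig import ctrl gives the robot as it stands.
- The arm moves only by the tool drive_tool, never from a script. Its arguments are lists of equal length, an entry for each row: "xyz": the shift along the world's x, y, z in mm, a list of three; "delta_rot": the turn, a rotation vector about the world's x, y, z in degrees, a list of three. In form: {"xyz": [[x, y, z], ...], "delta_rot": [[ax, ay, az], ...]}. A call has 1 to 20 rows; each row is the pose to reach, as a shift and turn from the pose commanded when the call began; what a row does not reach only later rows make up. A row lasts 1/10 s, in which the tool goes at most 50 mm and 8.59 degrees, less where a joint would pass 70% of its speed; a pose out of reach is approached as far as the arm can. A call with a gripper value outside its range is refused whole. "grip" is the opening, from 0 (shut) to 1 (fully open), set as the call begins (left out, the last holds). The fingers move at their own pace and stop on an object; "newtons" is the grip in N (left out, the last holds). Time passes only in rows, so rows that repeat a pose let the fingers close. It gives the time, the measured TCP pose, the force, the opening and the grip force at its end, in the units of the state.
- ctrl.observe(): the state, without advancing time (a new reading comes with each control period).
- ctrl.capture(name): name is "side" or "top"; returns a dict with "frame" (384x512x3 uint8, blue, green, red), "z_map" (384x512 float32, m along the optical axis (not along the pixel's ray), 0 where there is no reading), "fx", "fy", "cx", "cy" (pixels), "dist" ([k1, k2, p1, p2, k3] as OpenCV has them; the pictures are not rectified), "rvec" (rotation vector, rad) and "tvec" (3), from world to camera coordinates, as OpenCV has them. Camera axes: x right, y down, z forward; pixel columns grow to the right and rows downward; lengths in m; the calibration is good to about 2 mm. A picture is of the moment at which its call begins.
- ctrl.sign_off(): hands the job in; it is judged then, once.
The state is a dict: "t": time; "q": joint angles; "joint_vel": joint speeds; "joint_torque": joint torques, N m; "position": TCP position; "eef_rot": TCP orientation; "wrist_force": force on the tool from outside, world axes, zero at the start; "torque": the same for the moment, N m; "width": opening from 0.0 (shut) to 1.0 (fully open); "grip_force": force on a finger pad.
Only numpy, scipy, OpenCV 4.12 (cv2) and the standard library are available. Lean on these libraries where they do the work, as an engineer would, in place of code of your own. Each camera call takes 0.05 s, during which the arm holds its last target. There are 200 camera calls.

## Task

Take the red-handled spreading pliers from their holder, put both tips into the snap ring's lug holes, squeeze to spread the ring wide and lift it off its blue stand. Slide it down over the steel stub to the height of the brass-coloured groove and finish there still squeezing, with the pliers alone holding the ring wide open, level, centred and clear of the stub, so its seat can be checked. Leave the multimeter, the jar and the screwdriver where they are.

Things in the scene. Friction and masses are not known exactly. Their poses are not given: they have to be found in the camera images.
- pliers: Spreading pliers, 0.15 kg, upright in the holder, tips down, red handles up. Origin: centre of the pivot bar (10 x 10 mm, 60 mm along x) lying in the holder's notches (lift 12 mm straight up to leave them), 100 mm above the table. z up; two jaws side by side along y swing about x: squeezing the handles along y parts the tips. The same after a half turn about z
- pliers_grip (a point): Midpoint between the handle grips, 60 mm above the pliers' origin. The grips are bars along x, 14 mm diameter, 34 mm long, centred at y = +-21 mm: 56 mm wide over the outside at rest, 24 mm at the stop; about 30 mm spreads the ring 0.19 rad. Springs push each grip outward with 10 N at rest, 13 N squeezed, some 7 N more with the ring on; carry smoothly, the pliers can swing in the grip
- pliers_tips (a point): Midpoint between the pins at rest, level with the feet's undersides, 75 mm below the pliers' origin. Feet: 16 mm (x) by 14 mm (y), flat below. Under each a square pin, 4.5 mm wide, 9 mm long. Pins 16.2 mm apart (centres) at rest, 18.7 when the grips are 54 mm wide; each 1 mm of squeeze of the grips parts them 1.25 mm more, lifting them 3 mm in all (fixed to the pivot bar, does not follow the jaws)
- ring: Snap ring, dark steel, 5 mm thick, 34 g, flat on the stand. Origin: its centre at mid thickness; z up; back (hinge barrel) at x = +26.5 mm, gap and two lugs towards -x. Its two arms spring shut. At spread 0.18 rad the inside is a 43 mm circle about the origin; closed it is too narrow for the stub. Spread, it clamps on the pins and hangs from them against the feet
- lugs (a point): Point midway between the closed lug holes, on the ring's upper face. Lugs 15 x 15 mm with 10 x 10 mm through holes, centres in the ring's frame: closed x = -36.7, y = +-9.3 mm; at spread 0.18 rad x = -34, y = +-20.5 mm. Wide open takes about 5 N at each lug
- holder: fixed holder of the pliers: black base 75 x 60 x 10 mm with two notched aluminium posts 105 mm high. Origin at the centre of its underside
- ring_left (a joint): spread of the ring's +y arm, rad: 0 closed, 0.18 round, stop at 0.27; the other arm always mirrors it. Wide open means above 0.15
- ring_stand: fixed blue stand: foot 84 mm diameter, column 48 mm diameter and 40 mm high, on whose top the ring lies, and two rests of the same height, along y, under the lugs' front and back edges, leaving a slot 13 mm wide and 28 mm deep between them for the pins; a locating post 20 mm diameter rises 14 mm more through the ring. Ring's gap and slot point to the stand's -x
- stub: fixed boom stub: grey base 120 x 120 x 15 mm, white collar 64 mm diameter up to 55 mm, then a vertical steel shaft of 37 mm diameter up to 114 mm (top 5 mm chamfered). Groove, brass-coloured, 30 mm diameter, from 75 to 87 mm. Origin at the centre of the underside
- groove (a point): the centre of the groove, on the shaft's axis, 81 mm above the table
- multimeter: yellow multimeter lying flat, 150 x 75 x 40 mm, bystander; origin at the centre of its underside
- flux_jar: jar 48 mm diameter, 50 mm high, bystander; origin at the centre of its underside
- screwdriver: screwdriver 160 mm long lying flat, bystander

How it is judged:
By the outcome, as a careful person would: the job done as asked, in the order asked, and still so for the second after the job is handed in, while the arm keeps its last pose, push and grip.
It also fails if it takes over 72 s, if anything falls off the work surface, if the arm or the gripper's body presses on something with over 40 N, if the wrist force passes 120 N, or if a joint passes its speed limit or range.

## Working session

There is one attempt and no reset: what is moved stays moved. The work goes in short steps, Python scripts to look and compute and a tool call to move; the robot and the scene stay as the last step left them, time stands still between calls to the robot, and variables do not carry over. Pictures are saved under pics/ and viewed, at most 11 in all, crops included, and the job is handed in when it is done.

Besides the shell and the picture viewer there is one more tool, called after "Emit:" in YAML: its name, and indented under it one key for each argument. drive_tool: Moves the arm, as the interface text tells. Its arguments: {"type":"object","properties":{"xyz":{"type":"array","items":{"type":"array","items":{"type":"number"}}},"delta_rot":{"type":"array","items":{"type":"array","items":{"type":"number"}}},"grip":{"type":"number"},"newtons":{"type":"number"}},"required":["xyz","delta_rot"]}

```bash
mkdir -p pics; ls; cat > h.py <<'E'
import numpy as np, cv2
from rig import ctrl
def cap(n):
    c=ctrl.capture(n); c['K']=np.array([[c['fx'],0,c['cx']],[0,c['fy'],c['cy']],[0,0,1]]); c['D']=np.array(c['dist'],float)
    c['R']=cv2.Rodrigues(np.array(c['rvec'],float))[0]; c['t']=np.array(c['tvec'],float).ravel(); return c
def ray(c,uv):
    p=cv2.undistortPoints(np.array(uv,float).reshape(-1,1,2),c['K'],c['D']).reshape(-1,2)
    d=np.c_[p,np.ones(len(p))]@c['R']; return -c['R'].T@c['t'], d
def onplane(c,uv,z):
    o,d=ray(c,uv); return o+d*((z-o[2])/d[:,2])[:,None]
def cloud(c):
    H,W=c['z_map'].shape; v,u=np.mgrid[:H,:W]
    o,d=ray(c,np.c_[u.ravel(),v.ravel()]); P=o+d*c['z_map'].ravel()[:,None]; P[c['z_map'].ravel()==0]=np.nan
    return P.reshape(H,W,3)
E
python3 - <<'E'
from h import *
for n in('top','side'):
    c=cap(n); cv2.imwrite(f'pics/{n}0.png',c['frame']); print(n,c['fx'],c['fy'],-c['R'].T@c['t'],c['R'][2],(c['z_map']==0).mean())
s=ctrl.observe(); print(s['t'],s['position'],s['eef_rot'],s['width'],s['wrist_force'])
E
```

```text
pics
top 382.8393007767093 382.8393007767093 [0.53191304 0.02457599 0.95785733] [ 0.03627658 -0.00292743 -0.9993375 ] 0.00384521484375
side 363.04005184606325 363.04005184606325 [ 0.45551726 -0.62735645  0.79426936] [ 0.10901074  0.68133694 -0.72380704] 0.003875732421875
0.1 [ 0.28318984 -0.55648268  0.2305496 ] [[ 8.91184733e-01  4.53639733e-01 -8.74458532e-04]
 [ 4.53640561e-01 -8.91183540e-01  1.46278794e-03]
 [-1.15724319e-04 -1.70030414e-03 -9.99998548e-01]] 0.9996798964018934 [ 0.97998891  0.43825884 -0.00907604]
```

View pics/top0.png

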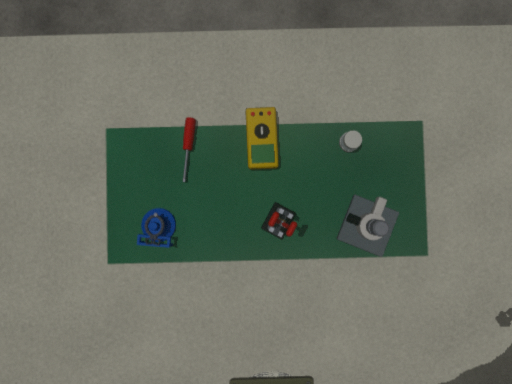

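View pics/side0.png

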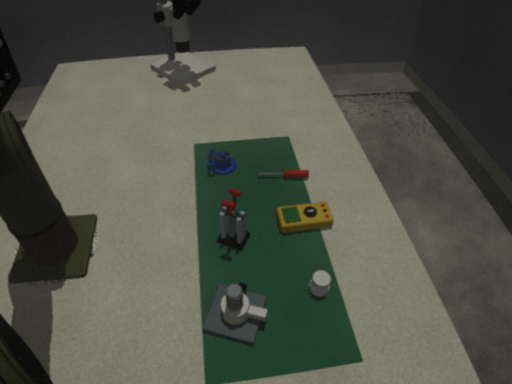

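The top view shows the stand at (157,228), holder with pliers at (281,222), stub at (372,227), jar (351,141), meter (262,138) and screwdriver (187,150). The side view shows the same objects, with the stand nearest the robot base at top. Next I'll measure each one.

```bash
cat > m.py <<'E'
from h import *
T=cap('top');S=cap('side')
crop=lambda c,x,y,w,h,k:cv2.resize(c['frame'][y:y+h,x:x+w],None,fx=k,fy=k,interpolation=cv2.INTER_CUBIC)
a=np.vstack([np.hstack([crop(T,127,198,60,60,4.4),crop(T,252,192,60,60,4.4),crop(T,338,192,60,60,4.4)]),
 np.hstack([crop(S,195,140,50,50,5.28),crop(S,207,185,50,50,5.28),crop(S,203,280,66,66,4)])])
a=np.clip(a.astype(float)*1.7,0,255).astype(np.uint8)
cv2.imwrite('pics/crops.png',a); print(a.shape)
for n,c in(('top',T),('side',S)):
    P=cloud(c); hsv=cv2.cvtColor(c['frame'],cv2.COLOR_BGR2HSV); hh,ss,vv=cv2.split(hsv)
    x,y,z=np.moveaxis(P,2,0)
    def rep(name,m):
        if m.sum()<4: print(n,name,m.sum());return
        Q=P[m]; r=cv2.minAreaRect((Q[:,:2]*1000).astype(np.float32))
        print(n,name,m.sum(),'mean',(Q.mean(0)*1000).round(1),'zmax',(np.nanpercentile(Q[:,2],[50,98])*1000).round(1),'rect',np.round(r[0],1),np.round(r[1],1),round(r[2],1))
    box=lambda x0,x1,y0,y1,z0,z1:(x>x0)&(x<x1)&(y>y0)&(y<y1)&(z>z0)&(z<z1)
    red=((hh<8)|(hh>172))&(ss>150)&(vv>50)
    blue=(hh>105)&(hh<130)&(ss>130)
    rep('red hi',red&(z>.12)&(z<.2)); 
    rep('blue foot+',blue&(z<.02)&(y>.1)); rep('blue top',blue&(z>.03)&(y>.1)); rep('post',(y>.1)&(z>.05)&(z<.1)&(x<.6))
    rep('holder posts',(z>.09)&(z<.112)&(abs(y)<.12)&(vv>90)&(ss<60))
    rep('shaft top',box(.3,.6,-.4,-.15,.108,.13)); rep('base stub',box(.3,.6,-.4,-.15,.011,.019)); rep('collar',box(.3,.6,-.4,-.15,.05,.06))
    rep('>20',box(.3,.6,-.4,-.15,.02,.05))
    rep('mat',(hh>60)&(hh<90)&(ss>100))
E
python3 m.py
```

```text
(528, 792, 3)
top red hi 209 mean [488.  -27.2 161.3] zmax [165.4 168.8] rect [488.4 -26.8] [54.2 31.6] 59.6
top blue foot+ 421 mean [490.8 261.9  10.1] zmax [10.1 16.5] rect [481.5 270.5] [80.5 85.9] 84.2
top blue top 375 mean [468.4 269.8  42.2] zmax [40.7 55.7] rect [471.2 271.8] [78.1 68.5] 84.1
top post 57 mean [484.4 270.4  54.3] zmax [54.4 56.9] rect [483.7 271.1] [16.6 18.4] 41.8
top holder posts 81 mean [488.3 -26.6 104.7] zmax [105.1 108.7] rect [488.1 -26.9] [31.8 55.6] 60.5
top shaft top 218 mean [ 470.  -246.9  113.2] zmax [113.4 117.1] rect [ 469.8 -247.9] [35.7 35.6] 21.5
top base stub 1422 mean [ 466.2 -243.2   14.9] zmax [14.9 18.1] rect [ 469.8 -247.7] [121.  119.7] 66.7
top collar 294 mean [ 472.5 -239.    54.8] zmax [54.8 58.3] rect [ 485.3 -246.1] [94.  60.8] 4.5
top >20 371 mean [ 500.8 -239.4   43. ] zmax [45.3 49.5] rect [ 502.5 -236.2] [ 64.1 103.6] 55.3
top mat 33689 mean [nan nan nan] zmax [0.8 4.6] rect [nan nan] [nan  0.] nan
side red hi 144 mean [488.3 -33.2 158.5] zmax [164.  167.4] rect [487.7 -32.6] [52.9 30.7] 61.1
side blue foot+ 186 mean [490.2 249
[... 153 characters left out ...]
] 3.3
side post 352 mean [-237.   946.    72.2] zmax [71.7 98.1] rect [-316.5 1168.8] [ 666.  2417.2] 46.7
side holder posts 29 mean [491.  -35.3 104.1] zmax [104.1 106.1] rect [487.8 -29.9] [30.9 53.5] 60.9
side shaft top 202 mean [ 470.4 -252.6  112.9] zmax [113.1 116.1] rect [ 470.2 -250.8] [36.2 31.6] 83.8
side base stub 1502 mean [ 464.8 -263.3   14.5] zmax [14.5 17.5] rect [ 470.1 -250.8] [119.5 119.5] 66.5
side collar 303 mean [ 469.5 -261.8   54.5] zmax [54.6 57.9] rect [ 470.4 -254.7] [55.1 60.7] 88.7
side >20 421 mean [ 496.3 -266.7   40.6] zmax [44. 49.] rect [ 482.9 -253.7] [ 82.  104.5] 26.4
side mat 20819 mean [nan nan nan] zmax [0.  3.3] rect [249.  369.2] [ 713.3 1763.5] 27.8
```

View pics/crops.png

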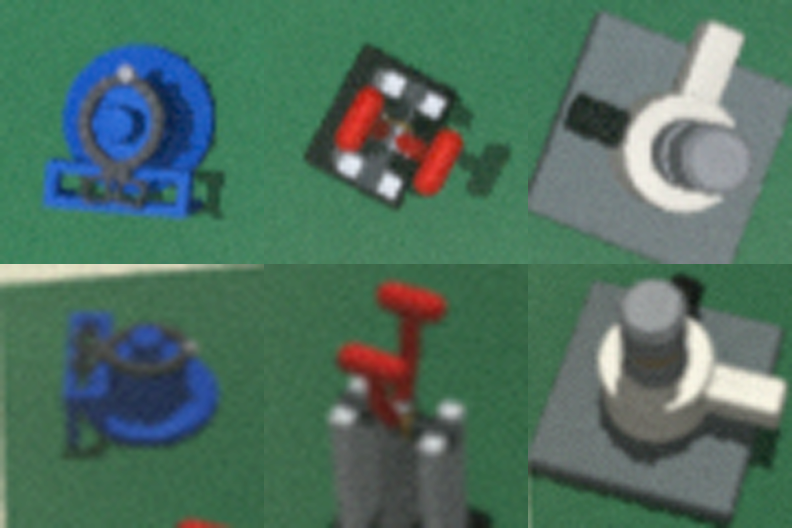

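The crops show the ring's white hinge dot at the top of the ring and its gap and lugs toward image-down, over the blue rests. The pliers grips are turned about 30°, and the stub has a white arm and a black block on its base, both lower than the collar. Next is the stand yaw and lug position.

```bash
cat > m2.py <<'E'
from h import *
for n in('top','side'):
    F=[];Z=[]
    for i in range(4):
        c=cap(n); F.append(c['frame'].astype(float)); Z.append(c['z_map'])
    c['frame']=np.mean(F,0).astype(np.uint8); c['z_map']=np.median(Z,0)
    P=cloud(c); x,y,z=np.moveaxis(P,2,0); hsv=cv2.cvtColor(c['frame'],cv2.COLOR_BGR2HSV); hh,ss,vv=cv2.split(hsv)
    near=(abs(x-.475)<.07)&(abs(y-.27)<.06)
    blue=(hh>100)&(hh<130)&(ss>120)
    g=np.argwhere
    def pl(m,zz): 
        q=g(m)[:,::-1]; return onplane(c,q,zz)[:,:2]*1000
    foot=near&blue&(z<.014); post=near&(z>.048)&(z<.062)
    q=pl(post,.054); print(n,'post',len(q),q.mean(0).round(1), cv2.minEnclosingCircle(q.astype(np.float32)))
    rest=near&blue&(z>.034)&(z<.046)&(x<.462); q=pl(rest,.040); r=cv2.minAreaRect(q.astype(np.float32)); print(n,'rest',len(q),r)
    q0=q-q.mean(0); ev=np.linalg.svd(q0,full_matrices=False)[2][0]; print('pca',np.degrees(np.arctan2(*ev[::-1])))
    dark=near&(ss<110)&(z>.034)&(z<.052); 
    q=pl(dark,.045); print(n,'ring',len(q),q.mean(0).round(1),cv2.minAreaRect(q.astype(np.float32)))
    for p in q[::1][:0]: print(p)
    hi=near&(ss<90)&(vv>110)&(z>.03); q=pl(hi,.047); print(n,'hinge',len(q),q.mean(0).round(1) if len(q) else '')
    if n=='top':
        qd=pl(dark,.045); rad=np.hypot(*(qd-np.array([481.5,270.5])).T); print('back/lug extents',qd[:,0].min(),qd[:,0].max())
        lug=qd[qd[:,0]<456]; print('lugs',len(lug),lug.mean(0),lug.min(0),lug.max(0), cv2.minAreaRect(lug.astype(np.float32)))
    red=((hh<8)|(hh>172))&(ss>150)&(vv>50)&(z>.155)&(z<.175)&(abs(y)<.1)
    q=pl(red,.165); print(n,'red',len(q),cv2.minAreaRect(q.astype(np.float32)))
    po=(z>.098)&(z<.112)&(abs(y)<.12)&(abs(x-.49)<.06)&(ss<60)&(vv>80); q=pl(po,.105); print(n,'posts',cv2.minAreaRect(q.astype(np.float32)))
    st=(abs(x-.47)<.03)&(abs(y+.249)<.03)&(z>.108); q=pl(st,.114); print(n,'stub',q.mean(0),cv2.minEnclosingCircle(q.astype(np.float32)))
E
python3 m2.py
```

```text
top post 60 [484.4 270.1] ((484.228271484375, 269.88787841796875), 10.178375244140625)
top rest 177 ((448.79608154296875, 274.1719970703125), (79.36026763916016, 25.283540725708008), 83.86663818359375)
pca -94.2891687924678
top ring 193 [477.4 271.4] ((477.88568115234375, 270.48150634765625), (42.897457122802734, 73.60847473144531), 89.0284194946289)
top hinge 3 [494.3 306.9]
back/lug extents 440.9247499381165 514.6848715865525
lugs 41 [449.47781639 275.98298741] [440.92474994 259.01855134] [455.88383004 292.36528129] ((448.37567138671875, 275.7253112792969), (33.415687561035156, 14.202582359313965), 88.59447479248047)
top red 186 ((488.4281311035156, -26.82871437072754), (54.776119232177734, 31.49091148376465), 59.50373840332031)
top posts ((487.9142150878906, -26.696044921875), (31.738567352294922, 55.6641845703125), 59.55393981933594)
top stub [ 470.07465162 -247.5232685 ] ((466.4211120605469, -352.9678039550781), 123.32632446289062)
side post 25 [482.5 263.9] ((483.2087707519531, 263.61029052734375), 10.946949005126953)
side rest 54 ((449.6178283691406, 267.7200012207031), (84.70
[... 665 characters left out ...]
  ~~~^^^^^^
  File "h.py", line 7, in ray
    p=cv2.undistortPoints(np.array(uv,float).reshape(-1,1,2),c['K'],c['D']).reshape(-1,2)
      ~~~~~~~~~~~~~~~~~~~^^^^^^^^^^^^^^^^^^^^^^^^^^^^^^^^^^^^^^^^^^^^^^^^^^
cv2.error: OpenCV(4.12.0) /io/opencv/modules/calib3d/src/undistort.dispatch.cpp:347: error: (-215:Assertion failed) CV_IS_MAT(_src) && CV_IS_MAT(_dst) && (_src->rows == 1 || _src->cols == 1) && (_dst->rows == 1 || _dst->cols == 1) && _src->cols + _src->rows - 1 == _dst->rows + _dst->cols - 1 && (CV_MAT_TYPE(_src->type) == CV_32FC2 || CV_MAT_TYPE(_src->type) == CV_64FC2) && (CV_MAT_TYPE(_dst->type) == CV_32FC2 || CV_MAT_TYPE(_dst->type) == CV_64FC2) in function 'cvUndistortPointsInternal'
```

Emit:
drive_tool:
  xyz:
    - [12,31,0]
    - [24,62,0]
    - [36,93,0]
    - [48,124,0]
    - [60,155,0]
    - [72,186,0]
    - [84,217,0]
    - [97,249,0]
    - [109,280,0]
    - [121,311,0]
    - [133,342,0]
    - [145,373,0]
    - [157,404,0]
    - [169,435,0]
    - [181,466,0]
    - [193,497,0]
    - [205,528,0]
    - [205,528,0]
    - [205,528,0]
    - [205,528,0]
  delta_rot:
    - [0,0,7]
    - [0,0,14]
    - [0,0,21]
    - [0,0,28]
    - [0,0,35]
    - [0,0,42]
    - [0,0,49]
    - [0,0,56]
    - [0,0,63]
    - [0,0,70]
    - [0,0,77]
    - [0,0,84]
    - [0,0,91]
    - [0,0,98]
    - [0,0,105]
    - [0,0,112]
    - [0,0,119]
    - [0,0,122.5]
    - [0,0,122.5]
    - [0,0,122.5]
  grip: 1
  newtons: 40

```text
t: 2.6
position: [0.4882, -0.0298, 0.2312]
eef_rot: [[-0.86, 0.51, -0.001], [0.51, 0.86, -0.001], [0.0, -0.001, -1.0]]
wrist_force: [0.4, 0.4, -0.2]
width: 0.999
grip_force: 0.0
```

```bash
python3 - <<'E'
from h import *
s=ctrl.observe(); print(s['position'],np.degrees(np.arctan2(s['eef_rot'][1][1],s['eef_rot'][0][1])),s['q'])
T=cap('top');S=cap('side')
def proj(c,p): return cv2.projectPoints(np.array(p,float).reshape(-1,1,3),np.array(c['rvec']),np.array(c['tvec']),c['K'],c['D'])[0].reshape(-1,2)
print(proj(S,s['position']),proj(T,s['position']))
k=5
b=S['frame'][120:225,170:290]; b=cv2.resize(b,None,fx=k,fy=k,interpolation=cv2.INTER_CUBIC)
cv2.imwrite('pics/s1.png',np.clip(b*1.7,0,255).astype(np.uint8))
E
```

```text
[ 0.48824868 -0.02984885  0.2311686 ] 59.32466197850712 [ 0.44774303  0.60413427 -0.76955876  1.94794975  0.57163065  0.82064885
  0.39644572]
[[229.7319123  176.05427464]] [[286.08480894 225.50981316]]
```

View pics/s1.png

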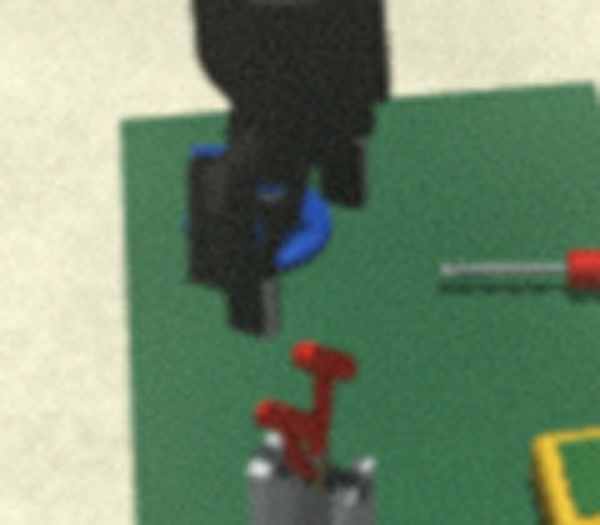

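Side crop: the finger tips sit at about (220,186) and (239,161), straddling the red grips below. That agrees with the arm's own pose to within about 1 px. Descending.

Emit:
drive_tool:
  xyz:
    - [0,0,-10]
    - [0,0,-22]
    - [0,0,-34]
    - [0,0,-46]
    - [0,0,-58]
    - [0,0,-70]
    - [0,0,-80]
    - [0,0,-88]
    - [0,0,-93]
    - [0,0,-94]
    - [0,0,-94]
    - [0,0,-94]
  delta_rot:
    - [0,0,0]
    - [0,0,0]
    - [0,0,0]
    - [0,0,0]
    - [0,0,0]
    - [0,0,0]
    - [0,0,0]
    - [0,0,0]
    - [0,0,0]
    - [0,0,0]
    - [0,0,0]
    - [0,0,0]

```text
t: 3.9
position: [0.4889, -0.029, 0.1377]
eef_rot: [[-0.861, 0.508, 0.001], [0.508, 0.861, 0.0], [-0.001, 0.001, -1.0]]
wrist_force: [-0.9, 0.1, 0.0]
width: 1.003
grip_force: 0.0
```

Emit:
drive_tool:
  xyz:
    - [0,0,0]
    - [0,0,0]
    - [0,0,0]
    - [0,0,0]
    - [0,0,0]
    - [0,0,0]
    - [0,0,0]
    - [0,0,0]
  delta_rot:
    - [0,0,0]
    - [0,0,0]
    - [0,0,0]
    - [0,0,0]
    - [0,0,0]
    - [0,0,0]
    - [0,0,0]
    - [0,0,0]
  grip: 0.635
  newtons: 40

```text
t: 4.7
position: [0.4888, -0.0291, 0.138]
eef_rot: [[-0.862, 0.508, 0.001], [0.508, 0.862, -0.0], [-0.001, 0.0, -1.0]]
wrist_force: [-1.1, -1.1, 5.8]
width: 0.638
grip_force: 11.7
```

Emit:
drive_tool:
  xyz:
    - [0,0,1]
    - [0,0,3]
    - [0,0,7]
    - [0,0,12]
    - [0,0,19]
    - [0,0,27]
    - [0,0,35]
    - [0,0,43]
    - [0,0,50]
    - [0,0,55]
    - [0,0,58]
    - [0,0,60]
    - [0,0,60]
  delta_rot:
    - [0,0,0]
    - [0,0,0]
    - [0,0,0]
    - [0,0,0]
    - [0,0,0]
    - [0,0,0]
    - [0,0,0]
    - [0,0,0]
    - [0,0,0]
    - [0,0,0]
    - [0,0,0]
    - [0,0,0]
    - [0,0,0]

```text
t: 6.0
position: [0.4885, -0.029, 0.1974]
eef_rot: [[-0.861, 0.508, 0.0], [0.508, 0.861, 0.0], [-0.0, 0.0, -1.0]]
wrist_force: [-0.1, 0.4, -2.0]
width: 0.64
grip_force: 10.0
```

Emit:
drive_tool:
  xyz:
    - [-0.3,2.4,0]
    - [-1.2,9,0]
    - [-2.7,20,0]
    - [-4.7,35,0]
    - [-7.2,54,0]
    - [-10,75,0]
    - [-13,99,0]
    - [-16.5,124,0]
    - [-20,150.5,0]
    - [-23.5,177,0]
    - [-27,202,0]
    - [-30,226,0]
    - [-33,247,0]
    - [-35.5,266,0]
    - [-37.5,281,0]
    - [-39,292,-6]
    - [-39.8,298.6,-13]
    - [-40,301,-18]
    - [-40,301,-20]
    - [-40,301,-20]
  delta_rot:
    - [0,0,0.2]
    - [0,0,0.7]
    - [0,0,1.6]
    - [0,0,2.9]
    - [0,0,4.4]
    - [0,0,6.1]
    - [0,0,8]
    - [0,0,10]
    - [0,0,12.2]
    - [0,0,14.3]
    - [0,0,16.4]
    - [0,0,18.3]
    - [0,0,20]
    - [0,0,21.5]
    - [0,0,22.8]
    - [0,0,23.7]
    - [0,0,24.2]
    - [0,0,24.4]
    - [0,0,24.4]
    - [0,0,24.4]

```text
t: 8.0
position: [0.4485, 0.2708, 0.1767]
eef_rot: [[-0.994, 0.108, -0.001], [0.108, 0.994, -0.002], [0.001, -0.002, -1.0]]
wrist_force: [-0.6, -0.1, -0.6]
width: 0.635
grip_force: 9.9
```

```bash
python3 - <<'E'
from h import *
s=ctrl.observe(); print(s['t'],s['position'],np.degrees(np.arctan2(s['eef_rot'][1][1],s['eef_rot'][0][1])),s['wrist_force'],s['width'],s['grip_force'])
T=cap('top');S=cap('side')
k=6
for n,b in(('s2',S['frame'][115:185,190:250]),('t2',T['frame'][190:260,120:190])):
  b=cv2.resize(b,None,fx=k,fy=k,interpolation=cv2.INTER_CUBIC); globals()[n]=b
b=np.hstack([s2,t2]); cv2.imwrite('pics/st2.png',np.clip(b.astype(float)*2,0,255).astype(np.uint8)); print(b.shape)
E
```

```text
8.0 [0.44853767 0.27078699 0.17665469] 83.81575252717253 [-0.59104047 -0.10006404 -0.61472559] 0.6345605742552121 9.940528571605682
(420, 780, 3)
```

View pics/st2.png

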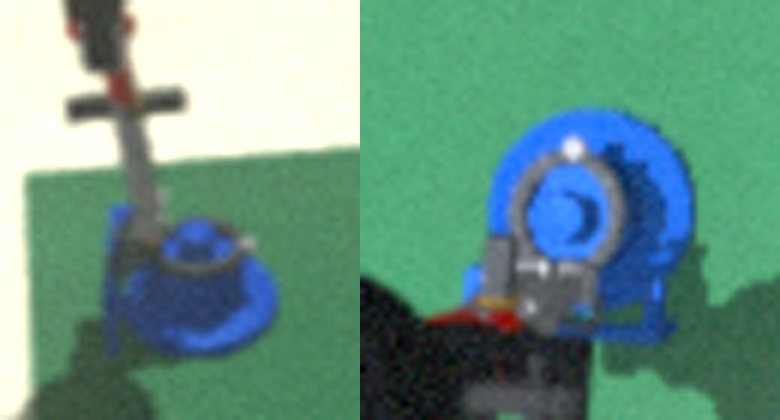

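```bash
cat > m3.py <<'E'
from h import *
s=ctrl.observe(); tcp=np.array(s['position'])*1000; R=np.array(s['eef_rot']); yaw=np.arctan2(R[1,1],R[0,1])-np.pi/2
ex=np.array([np.cos(yaw),np.sin(yaw)]); ey=np.array([-ex[1],ex[0]])
for n in('top','side'):
    Z=[]
    for i in range(5): c=cap(n); Z.append(c['z_map'])
    c['z_map']=np.median(Z,0); P=cloud(c)*1000
    d=P[:,:,:2]-tcp[:2]; a=d@ex; b=d@ey; z=P[:,:,2]; hsv=cv2.cvtColor(c['frame'],cv2.COLOR_BGR2HSV)
    near=(abs(a)<45)&(abs(b)<45)
    print(n,'yaw',np.degrees(yaw).round(2))
    for z0 in range(56,152,8):
        m=near&(z>=z0)&(z<z0+8)&(hsv[:,:,1]<110)
        if m.sum()>2: print(z0,m.sum(),'x',np.percentile(a[m],[3,50,97]).round(1),'y',np.percentile(b[m],[3,50,97]).round(1))
E
python3 m3.py
```

```text
top yaw -6.19
64 11 x [ 6.2 17.  19.9] y [-15.1 -13.9  11.6]
72 35 x [ 7.9 16.9 19.8] y [-14.2  -6.3  10.3]
80 12 x [ 7.3 13.  16.3] y [-12.2  -2.6   8.1]
88 11 x [ 5.5 14.1 15.9] y [-12.2  -8.6   5.7]
96 12 x [ 6.4 12.9 15.1] y [-11.9  -8.6   6.5]
104 7 x [ 2.8  8.8 13.9] y [-11.8 -11.5   1.8]
112 8 x [ 5.3 12.5 13.6] y [-11.5 -10.8  -5.1]
120 11 x [ 3.7  8.6 12.5] y [-11.6 -11.   -6.1]
128 12 x [ 5.4  8.8 11.2] y [-11.   -8.4  -4.3]
136 21 x [ 5.  17.9 34.6] y [-8.3 -3.7  9.9]
144 59 x [ 8.7 21.8 33.1] y [-4.   1.5 10.6]
side yaw -6.19
56 3 x [11.1 14.  14.1] y [-13.5 -12.8 -10.5]
64 10 x [ 6.4 11.8 18.1] y [-18.4 -16.9 -11.4]
72 14 x [ 7.3 15.5 20.6] y [-17.5 -13.9  10.3]
80 11 x [ 7.7 16.1 18.7] y [-15.  -13.3   6.4]
88 11 x [ 7.2 13.2 16.4] y [-16.5 -13.5   4.3]
96 13 x [ 5.9 13.7 16.7] y [-14.9 -12.6   7.2]
104 8 x [ 5.2 10.  14.6] y [-15.2 -13.3   0.9]
112 14 x [ 3.  10.4 14.9] y [-14.6 -12.4   3.9]
120 10 x [ 3.5  9.4 13.9] y [-14.6 -12.9   1.9]
128 21 x [-21.4   4.4  13. ] y [-13.9  -6.7  -4.3]
136 53 x [-22.7  -1.9  31.3] y [-13.1  -5.4   2.6]
144 31 x [ 2.  16.6 34.5] y [-13.   -3.3   4.6]
```

Emit:
drive_tool:
  xyz:
    - [0,0,0]
    - [0,0,0]
    - [0,0,0]
    - [0,0,0]
    - [0,0,0]
    - [0,0,0]
    - [0,0,0]
    - [0,0,0]
  delta_rot:
    - [0,0,0]
    - [0,0,0]
    - [0,0,0]
    - [0,0,0]
    - [0,0,0]
    - [0,0,0]
    - [0,0,0]
    - [0,0,0]

```text
t: 9.4
position: [0.4485, 0.272, 0.1773]
eef_rot: [[-0.994, 0.107, -0.0], [0.107, 0.994, 0.0], [0.0, 0.0, -1.0]]
wrist_force: [-0.0, 0.8, -1.5]
width: 0.635
grip_force: 9.9
```

```bash
cat > m4.py <<'E'
from h import *
def tilt(tcp=None,yaw=None,n0=4,v=True):
    s=ctrl.observe(); tcp=np.array(s['position'])*1000; R=np.array(s['eef_rot']); yaw=np.arctan2(R[1,1],R[0,1])-np.pi/2
    ex=np.array([np.cos(yaw),np.sin(yaw)]); ey=np.array([-ex[1],ex[0]])
    print('t',s['t'],'tcp',tcp.round(1),'yaw',np.degrees(yaw).round(2),'f',np.round(s['wrist_force'],1),round(s['width'],3),round(s['grip_force'],1))
    zb=tcp[2]-38
    for n in('top','side'):
        Z=[]
        for i in range(n0): c=cap(n); Z.append(c['z_map'])
        c['z_map']=np.median(Z,0); P=cloud(c)*1000
        d=P[:,:,:2]-tcp[:2]; a=d@ex; b=d@ey; z=P[:,:,2]; sat=cv2.cvtColor(c['frame'],cv2.COLOR_BGR2HSV)[:,:,1]
        near=(abs(a)<45)&(abs(b)<25)&(sat<110)
        X=[];W=[]
        for z0 in np.arange(zb-68,zb-12,8):
            m=near&(z>=z0)&(z<z0+8)&(a>-15)&(a<40)
            if m.sum()>5: p=np.percentile(a[m],[4,96]); X.append((z0+4,p.mean()))
        X=np.array(X); k=np.polyfit(X[:,0],X[:,1],1) if len(X)>2 else None
        if k is not None: print(n,'jaw tilt deg',np.degrees(np.arctan(-k[0])).round(1),'x at feet',np.polyval(k,zb-75).round(1),'x at bar',np.polyval(k,zb).round(1),X.round(1).tolist())
        m=near&(abs(z-zb)<14)&((a>14)|(a<-10))
        if m.sum()>8: k=np.polyfit(a[m],z[m],1); print(n,'bar',m.sum(),'slope deg',np.degrees(np.arctan(k[0])).round(1),'z0',k[1].round(1),'ends',np.percentile(a[m],[2,98]).round(1))
if __name__=='__main__': tilt()
E
python3 m4.py
```

```text
t 9.4 tcp [448.5 272.  177.3] yaw -6.12 f [-0.   0.8 -1.5] 0.635 9.9
top jaw tilt deg 5.7 x at feet 14.0 x at bar 6.6 [[75.3, 12.8], [83.3, 12.8], [91.3, 11.2], [99.3, 9.9], [107.3, 10.3], [115.3, 8.3], [123.3, 8.7]]
top bar 50 slope deg 2.4 z0 144.4 ends [15.6 34.6]
side jaw tilt deg 7.0 x at feet 15.8 x at bar 6.6 [[75.3, 15.2], [83.3, 12.9], [91.3, 12.1], [99.3, 11.8], [107.3, 10.2], [115.3, 9.8], [123.3, 8.8]]
side bar 56 slope deg 5.5 z0 140.5 ends [-22.7  34.6]
```

Emit:
drive_tool:
  xyz:
    - [-0.2,0,0]
    - [-0.6,0,0]
    - [-1.2,0.1,0]
    - [-1.8,0.2,0]
    - [-2.2,0.2,0]
    - [-2.4,0.2,0]
    - [-2.4,0.2,0]
    - [-2.4,0.2,0]
    - [-2.4,0.2,0]
  delta_rot:
    - [0.05,0.5,0]
    - [0.15,1.5,0]
    - [0.3,3,0]
    - [0.5,4.5,0]
    - [0.6,5.5,0]
    - [0.65,6.1,0]
    - [0.65,6.2,0]
    - [0.65,6.2,0]
    - [0.65,6.2,0]

```text
t: 10.7
position: [0.4458, 0.2723, 0.1774]
eef_rot: [[-0.988, 0.106, -0.108], [0.105, 0.994, 0.011], [0.109, -0.0, -0.994]]
wrist_force: [-0.7, -0.5, 0.2]
width: 0.636
grip_force: 9.9
```

```bash
python3 m4.py; cat > m5.py <<'E'
from h import *
yaw=np.radians(-6.1); ex=np.array([np.cos(yaw),np.sin(yaw)]); ey=np.array([-ex[1],ex[0]]); o=np.array([448,273.])
for n in('top','side'):
    F=[];Z=[]
    for i in range(4): c=cap(n); Z.append(c['z_map']); F.append(c['frame'].astype(float))
    c['z_map']=np.median(Z,0); c['frame']=np.mean(F,0).astype(np.uint8); P=cloud(c)*1000; d=P[:,:,:2]-o; a=d@ex; b=d@ey; z=P[:,:,2]
    hsv=cv2.cvtColor(c['frame'],cv2.COLOR_BGR2HSV)
    m=(abs(a)<20)&(abs(b)<28)&(z>64)&(z<82)&(hsv[:,:,1]<110)
    q=np.c_[a[m],b[m],z[m]]; q=q[np.argsort(q[:,1])]; print(n,'feet',len(q)); print(q.round(0).astype(int).tolist())
    po=(abs(a-36)<16)&(abs(b)<16)&(z>50)&(z<60); print('post',a[po].mean(),b[po].mean(),po.sum())
    k=6; x0,y0=(120,190) if n=='top' else (190,115); cv2.imwrite(f'pics/{n}3.png',np.clip(2*cv2.resize(c['frame'][y0:y0+70,x0:x0+70],None,fx=k,fy=k,interpolation=cv2.INTER_CUBIC).astype(float),0,255).astype(np.uint8))
a=np.hstack([cv2.imread(f'pics/{n}3.png')[:,:395] for n in('top','side')]); cv2.imwrite('pics/b3.png',a)
E
python3 m5.py
```

```text
t 10.7 tcp [445.8 272.3 177.4] yaw -6.09 f [-0.7 -0.5  0.2] 0.636 9.9
top bar 43 slope deg -1.5 z0 143.9 ends [14.2 30.8]
side jaw tilt deg -0.5 x at feet 2.6 x at bar 3.3 [[75.4, 2.7], [83.4, 3.0], [91.4, 2.2], [99.4, 3.2], [107.4, 3.7], [115.4, 3.5], [123.4, 2.5]]
side bar 48 slope deg -1.0 z0 141.5 ends [-25.9  31.4]
top feet 34
[[0, -17, 74], [-2, -17, 73], [4, -16, 73], [2, -16, 71], [7, -16, 72], [4, -14, 74], [-1, -14, 71], [2, -14, 72], [2, -13, 79], [6, -13, 71], [0, -13, 78], [4, -13, 77], [6, -11, 72], [5, -11, 79], [6, -9, 74], [4, -9, 79], [6, -7, 72], [4, -6, 80], [5, -4, 71], [5, 1, 71], [3, 1, 70], [3, 2, 73], [5, 3, 72], [3, 4, 76], [1, 4, 75], [3, 5, 80], [5, 5, 72], [6, 7, 65], [5, 7, 72], [6, 9, 67], [4, 10, 71], [6, 11, 68], [4, 12, 73], [6, 13, 71]]
post 36.592331130398414 1.1872616278349368 58
side feet 33
[[4, -21, 67], [-6, -20, 66], [-3, -20, 70], [1, -20, 70], [-6, -20, 70], [6, -20, 66], [-3, -19, 65], [7, -19, 69], [0, -19, 65], [-2, -18, 72], [1, -18, 72], [3, -18, 68], [-2, -17, 76], [7, -17, 71], [-2, -17, 79], [-6, -17, 72], [4, -16, 71], [4, -16, 75], [1, -16, 79], [1, -16, 75], [4, -16, 79], [-5, -15, 78], [6, -12, 71], [-6, -12, 71], [7, -11, 74], [6, -3, 72], [6, 1, 73], [6, 1, 77], [6, 2, 80], [8, 4, 66], [9, 4, 70], [6, 5, 82], [9, 9, 71]]
post 35.035270390781754 -3.2295012412776694 24
```

View pics/b3.png

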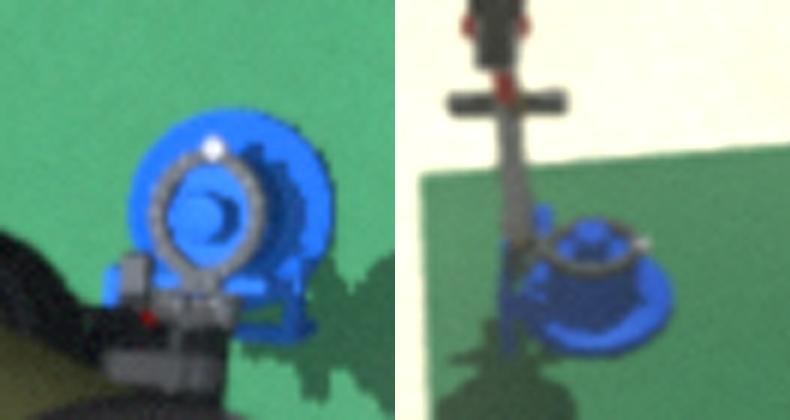

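The pliers now hang upright: in the side crop the bar is level and the jaw is vertical over the lugs. In the top frame the feet sit about 3 mm toward -y' of the ring's axis. I'll check the ring's own axis from the hinge dot before correcting.

```bash
python3 - <<'E'
from h import *
yaw=np.radians(-6.1); ex=np.array([np.cos(yaw),np.sin(yaw)]); ey=np.array([-ex[1],ex[0]]); o=np.array([448,273.])
F=[];Z=[]
for i in range(4): c=cap('top'); F.append(c['frame'].astype(float)); Z.append(c['z_map'])
c['frame']=np.mean(F,0).astype(np.uint8); c['z_map']=np.median(Z,0)
hsv=cv2.cvtColor(c['frame'],cv2.COLOR_BGR2HSV); v,u=np.mgrid[:384,:512]
g=(hsv[:,:,1]<110)
win=(abs(u-155.5)<4)&(abs(v-214.7)<4); w=np.where(win,np.clip(hsv[:,:,2].astype(float)-110,0,None),0)*(hsv[:,:,1]<90)
uv=[(u*w).sum()/w.sum(),(v*w).sum()/w.sum()]; p=onplane(c,[uv],.047)[0,:2]*1000; print('hinge',p,(p-o)@ex,(p-o)@ey)
uu=np.c_[u.ravel(),v.ravel()]; q=(onplane(c,uu,.045)[:,:2]*1000); a=((q-o)@ex).reshape(384,512); b=((q-o)@ey).reshape(384,512)
z=cloud(c)[:,:,2]
m=(hsv[:,:,1]<115)&(a>20)&(a<66)&(abs(b)<34)&(z<.052)
for a0 in range(20,64,4):
    k=m&(a>=a0)&(a<a0+4)
    if k.sum(): print(a0,k.sum(),'b range',b[k].min().round(1),b[k].max().round(1),'mid',((b[k].min()+b[k].max())/2).round(1))
E
```

```text
hinge [512.30716747 266.85600664] 64.5959424402103 0.724335699998382
20 13 b range -16.7 19.1 mid 1.2
24 11 b range -18.9 19.5 mid 0.3
28 8 b range -20.8 22.4 mid 0.8
32 10 b range -20.6 22.6 mid 1.0
36 10 b range -20.2 23.0 mid 1.4
40 7 b range -19.8 23.2 mid 1.7
44 9 b range -19.5 21.3 mid 0.9
48 12 b range -19.1 19.3 mid 0.1
52 10 b range -16.3 17.2 mid 0.4
56 16 b range -13.7 15.0 mid 0.6
60 8 b range -8.5 5.9 mid -1.3
```

Emit:
drive_tool:
  xyz:
    - [0.1,1,0]
    - [0.2,2,0]
    - [0.3,2.8,0]
    - [0.3,2.8,-2]
    - [0.3,2.8,-4]
    - [0.3,2.8,-6]
    - [0.3,2.8,-8]
    - [0.3,2.8,-10]
    - [0.3,2.8,-11]
    - [0.3,2.8,-12]
    - [0.3,2.8,-13]
    - [0.3,2.8,-14]
    - [0.3,2.8,-15]
    - [0.3,2.8,-15]
    - [0.3,2.8,-15]
  delta_rot:
    - [0,0,0]
    - [0,0,0]
    - [0,0,0]
    - [0,0,0]
    - [0,0,0]
    - [0,0,0]
    - [0,0,0]
    - [0,0,0]
    - [0,0,0]
    - [0,0,0]
    - [0,0,0]
    - [0,0,0]
    - [0,0,0]
    - [0,0,0]
    - [0,0,0]

```text
t: 13.2
position: [0.4464, 0.275, 0.1623]
eef_rot: [[-0.988, 0.107, -0.108], [0.106, 0.994, 0.011], [0.109, -0.0, -0.994]]
wrist_force: [0.1, -0.4, -1.1]
width: 0.637
grip_force: 9.9
```

```bash
python3 m4.py; python3 m5.py
```

```text
t 13.2 tcp [446.4 275.  162.3] yaw -6.12 f [ 0.1 -0.4 -1.1] 0.637 9.9
top bar 41 slope deg 1.9 z0 127.5 ends [14.4 29.7]
side jaw tilt deg 0.3 x at feet 3.4 x at bar 3.0 [[60.3, 3.1], [68.3, 3.4], [76.3, 3.9], [84.3, 3.1], [92.3, 2.9], [100.3, 2.7], [108.3, 3.5]]
side bar 61 slope deg -1.1 z0 125.8 ends [-27.6  32.8]
top feet 12
[[1, -11, 70], [2, -10, 76], [3, -10, 68], [0, -10, 75], [4, -10, 76], [5, -9, 80], [4, 7, 66], [3, 7, 82], [2, 7, 64], [2, 7, 73], [4, 8, 70], [4, 10, 72]]
post 36.4712231348641 1.2705299700399875 57
side feet 25
[[0, -15, 66], [-3, -15, 74], [1, -14, 73], [-2, -14, 77], [-2, -14, 81], [3, -14, 65], [1, -13, 80], [6, -13, 68], [6, -13, 64], [0, -13, 68], [-3, -13, 68], [4, -13, 76], [-3, -13, 64], [4, -12, 79], [-5, -12, 80], [3, -12, 67], [6, -12, 71], [7, -12, 75], [3, -12, 71], [0, -11, 74], [7, -9, 77], [7, -8, 80], [6, 4, 78], [6, 5, 81], [6, 6, 73]]
post 35.41676505200242 -3.4098709745031717 23
```

Emit:
drive_tool:
  xyz:
    - [0,0,-1]
    - [0,0,-2]
    - [0,0,-3]
    - [0,0,-4]
    - [0,0,-4]
    - [0,0,-4]
  delta_rot:
    - [0,0,0]
    - [0,0,0]
    - [0,0,0]
    - [0,0,0]
    - [0,0,0]
    - [0,0,0]

```text
t: 14.6
position: [0.4465, 0.275, 0.1585]
eef_rot: [[-0.988, 0.107, -0.108], [0.106, 0.994, 0.011], [0.108, -0.0, -0.994]]
wrist_force: [-0.5, -1.1, 1.2]
width: 0.635
grip_force: 10.6
```

```bash
python3 m4.py; python3 - <<'E'
from h import *
S=cap('side');T=cap('top')
f=lambda c,x,y:np.clip(2*cv2.resize(c['frame'][y:y+50,x:x+50],None,fx=8,fy=8,interpolation=cv2.INTER_CUBIC).astype(float),0,255)
cv2.imwrite('pics/i4.png',np.hstack([f(S,200,140),f(T,130,205)]).astype(np.uint8))
E
```

```text
t 14.6 tcp [446.5 275.  158.5] yaw -6.12 f [-0.5 -1.1  1.2] 0.635 10.6
top bar 41 slope deg -4.7 z0 126.8 ends [14.3 29.5]
side jaw tilt deg 1.1 x at feet 3.8 x at bar 2.4 [[56.5, 3.7], [64.5, 3.0], [72.5, 3.8], [80.5, 3.2], [88.5, 2.9], [96.5, 2.5], [104.5, 3.0]]
side bar 57 slope deg -0.4 z0 121.7 ends [-24.9  32.6]
```

View pics/i4.png

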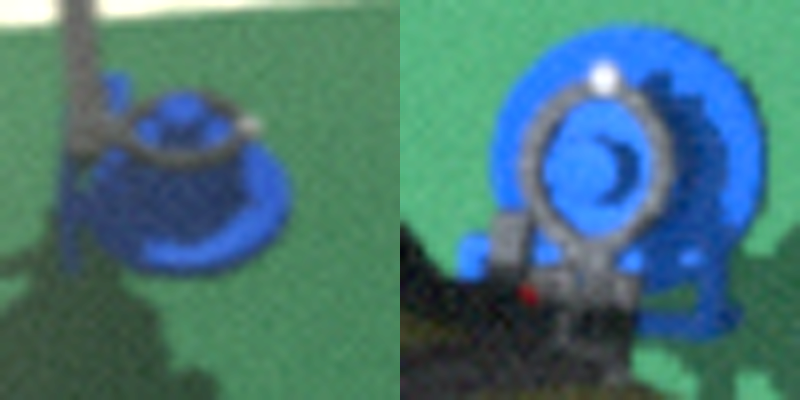

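The foot is flush with the lug in the side view (about (90,135) in the crop), there was no tilt or blocking force, so the pins are in. Squeezing in two stages, raising the tool slightly to offset the pads swinging forward.

Emit:
drive_tool:
  xyz:
    - [0,0,0.7]
    - [0,0,1.4]
    - [0,0,2]
    - [0,0,2]
    - [0,0,2]
    - [0,0,2]
  delta_rot:
    - [0,0,0]
    - [0,0,0]
    - [0,0,0]
    - [0,0,0]
    - [0,0,0]
    - [0,0,0]
  grip: 0.5
  newtons: 60

```text
t: 15.7
position: [0.4467, 0.2751, 0.1611]
eef_rot: [[-0.989, 0.107, -0.107], [0.106, 0.994, 0.012], [0.108, 0.0, -0.994]]
wrist_force: [-0.4, -0.5, 8.5]
width: 0.505
grip_force: 17.9
```

```bash
python3 m4.py
```

```text
t 15.7 tcp [446.7 275.1 161.1] yaw -6.12 f [-0.4 -0.5  8.5] 0.505 17.9
top jaw tilt deg -9.5 x at feet -2.1 x at bar 10.5 [[59.1, -0.5], [67.1, 1.7], [75.1, 2.2]]
top bar 37 slope deg 3.0 z0 122.9 ends [14.2 29.5]
side jaw tilt deg 0.9 x at feet 3.7 x at bar 2.5 [[75.1, 4.0], [83.1, 2.4], [91.1, 2.9], [99.1, 2.6], [107.1, 3.3]]
side bar 54 slope deg 1.2 z0 121.5 ends [-25.3  32.5]
```

Emit:
drive_tool:
  xyz:
    - [0,0,1]
    - [0,0,1.7]
    - [0,0,2.4]
    - [0,0,3]
    - [0,0,3]
    - [0,0,3]
    - [0,0,3]
  delta_rot:
    - [0,0,0]
    - [0,0,0]
    - [0,0,0]
    - [0,0,0]
    - [0,0,0]
    - [0,0,0]
    - [0,0,0]
  grip: 0.36
  newtons: 60

```text
t: 16.8
position: [0.4466, 0.2754, 0.1635]
eef_rot: [[-0.988, 0.107, -0.108], [0.106, 0.994, 0.012], [0.108, 0.001, -0.994]]
wrist_force: [-0.0, 0.7, 4.6]
width: 0.367
grip_force: 19.1
```

```bash
python3 m4.py; cat > pic.py <<'E'
from h import *
import sys
n=sys.argv[1]; sx,sy,tx,ty=map(int,sys.argv[2:6]); S=cap('side');T=cap('top')
f=lambda c,x,y:np.clip(2*cv2.resize(c['frame'][y:y+50,x:x+50],None,fx=8,fy=8,interpolation=cv2.INTER_CUBIC).astype(float),0,255)
cv2.imwrite(f'pics/{n}.png',np.hstack([f(S,sx,sy),f(T,tx,ty)]).astype(np.uint8))
E
python3 pic.py i5 200 140 130 205
```

```text
t 16.8 tcp [446.6 275.4 163.5] yaw -6.12 f [-0.   0.7  4.6] 0.367 19.1
top jaw tilt deg -1.1 x at feet 4.0 x at bar 5.3 [[85.5, 6.6], [93.5, 1.8], [109.5, 6.0]]
top bar 45 slope deg -5.7 z0 125.5 ends [14.2 31. ]
side jaw tilt deg -0.8 x at feet 2.9 x at bar 3.9 [[93.5, 3.4], [101.5, 3.8], [109.5, 3.6]]
side bar 56 slope deg 0.0 z0 120.8 ends [-24.8  32.8]
```

View pics/i5.png

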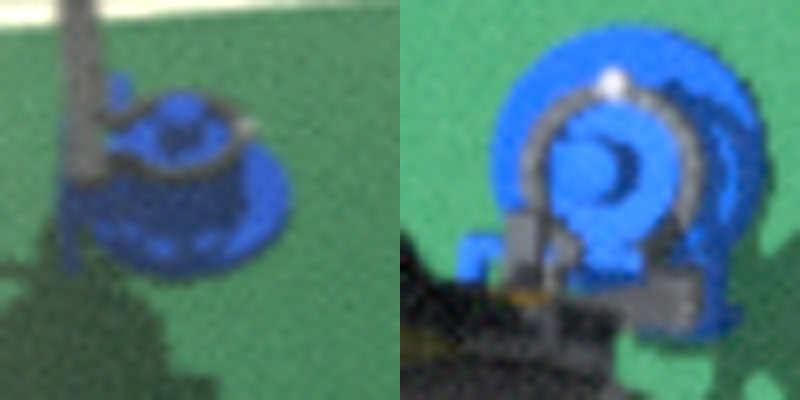

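The ring is spread open in the top crop, with both lugs apart under the feet at about (545,270) and (690,300). Lifting.

Emit:
drive_tool:
  xyz:
    - [0,0,0.5]
    - [0,0,1.5]
    - [0,0,3]
    - [0,0,5]
    - [0,0,8]
    - [0,0,12]
    - [0,0,17]
    - [0,0,23]
    - [0,0,30]
    - [0,0,38]
    - [0,0,46]
    - [0,0,54]
    - [0,0,62]
    - [0,0,69]
    - [0,0,75]
    - [0,0,80]
    - [0,0,84]
    - [0,0,87]
    - [0,0,89]
    - [0,0,90]
  delta_rot:
    - [0,0,0]
    - [0,0,0]
    - [0,0,0]
    - [0,0,0]
    - [0,0,0]
    - [0,0,0]
    - [0,0,0]
    - [0,0,0]
    - [0,0,0]
    - [0,0,0]
    - [0,0,0]
    - [0,0,0]
    - [0,0,0]
    - [0,0,0]
    - [0,0,0]
    - [0,0,0]
    - [0,0,0]
    - [0,0,0]
    - [0,0,0]
    - [0,0,0]

```text
t: 19.3
position: [0.4464, 0.275, 0.2534]
eef_rot: [[-0.988, 0.107, -0.108], [0.106, 0.994, 0.011], [0.109, -0.0, -0.994]]
wrist_force: [0.1, -0.1, -2.3]
width: 0.363
grip_force: 19.6
```

```bash
cat > m6.py <<'E'
from h import *
def ringpose(n0=4):
    s=ctrl.observe(); tcp=np.array(s['position'])*1000; R=np.array(s['eef_rot']); yaw=np.arctan2(R[1,1],R[0,1])-np.pi/2
    ex=np.array([np.cos(yaw),np.sin(yaw)]); ey=np.array([-ex[1],ex[0]])
    print('t',s['t'],'tcp',tcp.round(1),'yaw',np.degrees(yaw).round(2),'f',np.round(s['wrist_force'],1),round(s['width'],3),round(s['grip_force'],1))
    zr=tcp[2]-163.5+42.5; o=tcp[:2]
    for n in('top','side'):
        Z=[];F=[]
        for i in range(n0): c=cap(n); Z.append(c['z_map']); F.append(c['frame'].astype(float))
        c['z_map']=np.median(Z,0); c['frame']=np.mean(F,0).astype(np.uint8); P=cloud(c)*1000
        d=P[:,:,:2]-o; a=d@ex; b=d@ey; z=P[:,:,2]
        m=(a>12)&(a<75)&(abs(b)<40)&(abs(z-zr)<14)
        if m.sum()<10: print(n,'no ring',m.sum()); continue
        q=np.c_[a[m],b[m],np.ones(m.sum())]; w=np.linalg.lstsq(q,z[m],rcond=None)[0]
        res=z[m]-q@w
        A=np.c_[2*a[m],2*b[m],np.ones(m.sum())]; k=np.linalg.lstsq(A,a[m]**2+b[m]**2,rcond=None)[0]; r=np.sqrt(k[2]+k[0]**2+k[1]**2)
        ctr=o+k[0]*ex+k[1]*ey
        print(n,m.sum(),'plane deg x,y',np.degrees(w[:2]).round(1),'z at 36',(w@[36,0,1]).round(1),'res',res.std().round(1),'circle',k[:2].round(1),'r',r.round(1),'ctr world',ctr.round(1),'a',np.percentile(a[m],[2,98]).round(1),'b',np.percentile(b[m],[2,98]).round(1))
if __name__=='__main__': ringpose()
E
python3 m6.py; python3 m4.py; python3 pic.py i6 200 110 120 195
```

```text
t 19.3 tcp [446.4 275.  253.4] yaw -6.12 f [ 0.1 -0.1 -2.3] 0.363 19.6
top 212 plane deg x,y [-0.2 -3.2] z at 36 134.7 res 1.3 circle [36.1 -7.2] r 24.8 ctr world [481.5 263.9] a [12.8 63.1] b [-33.5  19.8]
side 100 plane deg x,y [-0.6 -2.6] z at 36 132.9 res 1.8 circle [ 36.3 -10.4] r 24.5 ctr world [481.4 260.8] a [13.3 63.5] b [-36.8  16.6]
t 19.7 tcp [446.4 274.9 253.2] yaw -6.12 f [-0.4  0.8 -1.9] 0.365 19.6
top jaw tilt deg -10.0 x at feet -6.1 x at bar 7.0 [[175.2, 1.0], [183.2, 0.5], [191.2, 1.6], [199.2, 5.4]]
top bar 79 slope deg -1.4 z0 213.3 ends [-29.1  30.5]
side jaw tilt deg 1.2 x at feet 3.3 x at bar 1.7 [[183.2, 2.4], [191.2, 2.3], [199.2, 2.0]]
side bar 62 slope deg 0.5 z0 209.9 ends [-28.   32.1]
```

View pics/i6.png

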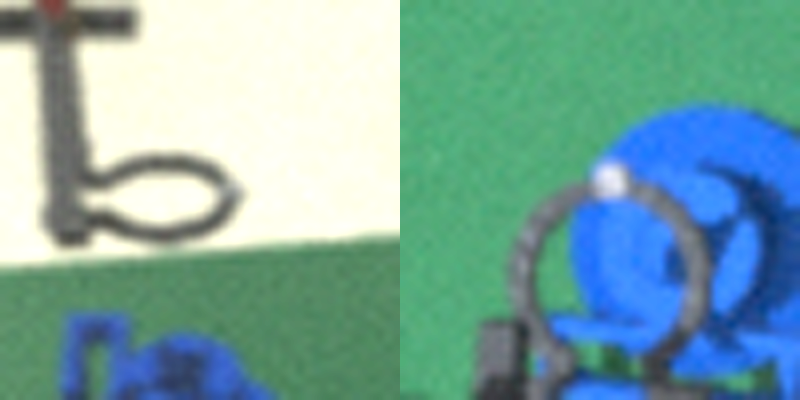

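The ring hangs open and round in both crops, centred around (150,200) in the side one. It has rolled about 3° about x', which also explains the sideways offset. I'll level it about the grasp point, then carry it smoothly over to the stub.

Emit:
drive_tool:
  xyz:
    - [0,0.1,0]
    - [0,0.3,0]
    - [0,0.5,0]
    - [0,0.7,0]
    - [0,0.9,0]
    - [0.1,1,0]
    - [0.1,1,0]
    - [0.1,1,0]
  delta_rot:
    - [0.3,-0.03,0]
    - [0.8,-0.08,0]
    - [1.4,-0.15,0]
    - [2,-0.22,0]
    - [2.5,-0.27,0]
    - [2.8,-0.3,0]
    - [2.9,-0.31,0]
    - [2.9,-0.31,0]

```text
t: 21.0
position: [0.4466, 0.2759, 0.2533]
eef_rot: [[-0.989, 0.107, -0.103], [0.101, 0.993, 0.062], [0.109, 0.051, -0.993]]
wrist_force: [0.2, 0.5, -2.2]
width: 0.366
grip_force: 19.6
```

Emit:
drive_tool:
  xyz:
    - [0,-0.8,0]
    - [-0.1,-3,0]
    - [-0.2,-7,0]
    - [-0.3,-12.5,0]
    - [-0.5,-20,0]
    - [-0.7,-28,0]
    - [-0.9,-38,0]
    - [-1.2,-49,0]
    - [-1.5,-62,0]
    - [-1.8,-76,0]
    - [-2.2,-91,0]
    - [-2.5,-107,0]
    - [-2.9,-124,0]
    - [-3.4,-141,0]
    - [-3.8,-160,0]
    - [-4.2,-179,0]
    - [-4.7,-198,0]
    - [-5.2,-219,0]
    - [-5.7,-239,0]
    - [-6.2,-259,0]
  delta_rot:
    - [0,0,0]
    - [0,0,0]
    - [0,0,0]
    - [0,0,0]
    - [0,0,0]
    - [0,0,0]
    - [0,0,0]
    - [0,0,0]
    - [0,0,0]
    - [0,0,0]
    - [0,0,0]
    - [0,0,0]
    - [0,0,0]
    - [0,0,0]
    - [0,0,0]
    - [0,0,0]
    - [0,0,0]
    - [0,0,0]
    - [0,0,0]
    - [0,0,0]

```text
t: 23.0
position: [0.44, 0.0153, 0.2533]
eef_rot: [[-0.989, 0.107, -0.103], [0.101, 0.993, 0.061], [0.108, 0.05, -0.993]]
wrist_force: [0.3, -0.1, -2.2]
width: 0.364
grip_force: 19.6
```

Emit:
drive_tool:
  xyz:
    - [-0.5,-20,0]
    - [-1,-40,0]
    - [-1.5,-61,0]
    - [-2,-80,0]
    - [-2.4,-99,0]
    - [-2.8,-118,0]
    - [-3.3,-135,0]
    - [-3.7,-152,0]
    - [-4,-168,0]
    - [-4.4,-183,0]
    - [-4.7,-197,0]
    - [-5,-210,0]
    - [-5.3,-221,0]
    - [-5.5,-231,0]
    - [-5.7,-239,0]
    - [-5.9,-246.5,0]
    - [-6,-252,0]
    - [-6.1,-256,0]
    - [-6.2,-258,0]
    - [-6.2,-259,0]
  delta_rot:
    - [0,0,0]
    - [0,0,0]
    - [0,0,0]
    - [0,0,0]
    - [0,0,0]
    - [0,0,0]
    - [0,0,0]
    - [0,0,0]
    - [0,0,0]
    - [0,0,0]
    - [0,0,0]
    - [0,0,0]
    - [0,0,0]
    - [0,0,0]
    - [0,0,0]
    - [0,0,0]
    - [0,0,0]
    - [0,0,0]
    - [0,0,0]
    - [0,0,0]

```text
t: 25.0
position: [0.4342, -0.2419, 0.2533]
eef_rot: [[-0.989, 0.106, -0.103], [0.1, 0.993, 0.062], [0.108, 0.051, -0.993]]
wrist_force: [-0.5, 0.8, -2.1]
width: 0.365
grip_force: 19.6
```

```bash
sed -i 's/zr=tcp.*$/zr=tcp[2]-163.5+45; o=tcp[:2]/; s/abs(z-zr)<14/abs(z-zr)<9/' m6.py; python3 m6.py; python3 - <<'E'
from h import *
for n in('top','side'):
    c=cap(n); P=cloud(c)*1000; x,y,z=np.moveaxis(P,2,0)
    m=(abs(z-114)<4)&(np.hypot(x-470,y+249)<24); q=P[m]
    if m.sum(): print(n,'shaft top',m.sum(),q.mean(0).round(1),cv2.minAreaRect(q[:,:2].astype(np.float32)))
    m=(abs(z-15)<5)&(abs(x-470)<80)&(abs(y+249)<80); q=P[m]; A=np.c_[q[:,:2],np.ones(len(q))]; print('base plane deg',np.degrees(np.linalg.lstsq(A,q[:,2],rcond=None)[0][:2]).round(2))
E
```

```text
t 25.0 tcp [ 434.2 -241.9  253.3] yaw -6.11 f [-0.5  0.8 -2.1] 0.365 19.6
top 208 plane deg x,y [-0.7 -0. ] z at 36 134.5 res 1.4 circle [36.  -0.3] r 24.7 ctr world [ 470.  -246.1] a [13.3 63.5] b [-27.1  26. ]
side 238 plane deg x,y [-0.6  0.5] z at 36 134.1 res 1.4 circle [36.5 -3.7] r 24.7 ctr world [ 470.1 -249.5] a [13.9 63.3] b [-29.9  23.6]
top shaft top 187 [ 469.8 -247.8  113.5] ((469.0213317871094, -248.18685913085938), (32.44359588623047, 33.02743148803711), 47.01959991455078)
base plane deg [-0.02  0.01]
side shaft top 125 [ 470.6 -248.3  113.4] ((469.219482421875, -251.0360107421875), (33.290279388427734, 29.482629776000977), 79.45054626464844)
base plane deg [-0.02  0.06]
```

Emit:
drive_tool:
  xyz:
    - [-0.3,-0.4,0]
    - [-0.8,-0.9,-1]
    - [-1.2,-1.3,-3]
    - [-1.3,-1.5,-6]
    - [-1.3,-1.5,-8]
    - [-1.3,-1.5,-10]
    - [-1.3,-1.5,-10]
    - [-1.3,-1.5,-10]
  delta_rot:
    - [0,-0.2,0]
    - [-0.05,-0.4,0]
    - [-0.07,-0.6,0]
    - [-0.07,-0.65,0]
    - [-0.07,-0.65,0]
    - [-0.07,-0.65,0]
    - [-0.07,-0.65,0]
    - [-0.07,-0.65,0]

```text
t: 26.3
position: [0.4329, -0.2434, 0.2433]
eef_rot: [[-0.99, 0.106, -0.091], [0.101, 0.993, 0.061], [0.097, 0.051, -0.994]]
wrist_force: [0.1, -0.7, -1.1]
width: 0.362
grip_force: 19.6
```

```bash
sed -i 's/(abs(z-zr)<9)/(z-zr>-8)\&(z-zr<9)\&((a-36)**2+(b+1.5)**2>19**2)/' m6.py; grep -n "m=(a>12)" m6.py; python3 m6.py; python3 pic.py i7 210 255 345 200
```

```text
12:        m=(a>12)&(a<75)&(abs(b)<40)&(z-zr>-8)&(z-zr<9)&((a-36)**2+(b+1.5)**2>19**2)
t 26.3 tcp [ 432.9 -243.4  243.3] yaw -6.09 f [ 0.1 -0.7 -1.1] 0.362 19.6
top 209 plane deg x,y [-0.1 -1. ] z at 36 124.8 res 1.4 circle [37.4 -0.5] r 24.8 ctr world [ 470.  -247.9] a [13.6 64.7] b [-26.7  26. ]
side 242 plane deg x,y [0.1 0.7] z at 36 124.5 res 1.4 circle [36.8 -4.4] r 25.2 ctr world [ 469.  -251.7] a [13.  64.3] b [-30.7  23.3]
```

View pics/i7.png

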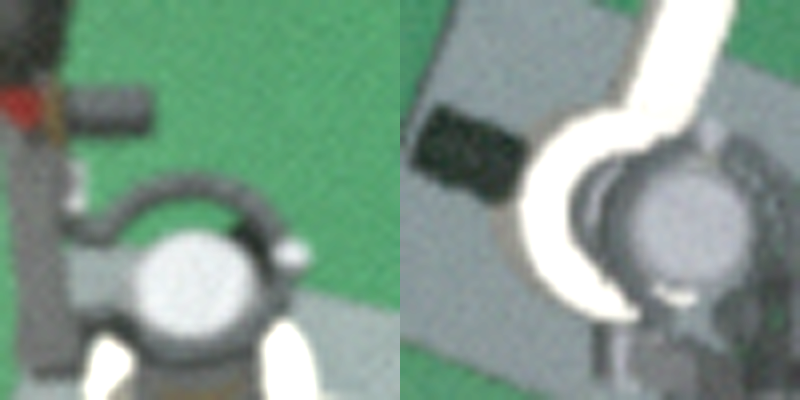

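The top crop shows the ring concentric with the shaft top at about (690,225), and the side crop shows it open around the shaft and level. Lowering in two stages.

Emit:
drive_tool:
  xyz:
    - [0.2,0.2,-1]
    - [0.3,0.3,-3]
    - [0.3,0.3,-5]
    - [0.3,0.3,-7]
    - [0.3,0.3,-9]
    - [0.3,0.3,-11]
    - [0.3,0.3,-13]
    - [0.3,0.3,-15]
    - [0.3,0.3,-17]
    - [0.3,0.3,-19]
    - [0.3,0.3,-20]
    - [0.3,0.3,-20]
    - [0.3,0.3,-20]
  delta_rot:
    - [0,0,0]
    - [0,0,0]
    - [0,0,0]
    - [0,0,0]
    - [0,0,0]
    - [0,0,0]
    - [0,0,0]
    - [0,0,0]
    - [0,0,0]
    - [0,0,0]
    - [0,0,0]
    - [0,0,0]
    - [0,0,0]

```text
t: 28.1
position: [0.4332, -0.2432, 0.2234]
eef_rot: [[-0.99, 0.106, -0.091], [0.101, 0.993, 0.06], [0.097, 0.051, -0.994]]
wrist_force: [0.5, -0.9, -2.0]
width: 0.367
grip_force: 19.6
```

```bash
python3 m6.py
```

```text
t 28.1 tcp [ 433.2 -243.2  223.4] yaw -6.09 f [ 0.5 -0.9 -2. ] 0.367 19.6
top 207 plane deg x,y [ 0.3 -0.3] z at 36 105.0 res 1.6 circle [37.  -0.8] r 24.5 ctr world [ 469.8 -247.9] a [13.7 63.8] b [-27.4  25.5]
side 269 plane deg x,y [0.5 0.6] z at 36 104.6 res 2.3 circle [37.  -3.1] r 24.1 ctr world [ 469.7 -250.2] a [13.6 63.9] b [-30.4  22.9]
```

Emit:
drive_tool:
  xyz:
    - [0,0,-1]
    - [0,0,-3]
    - [0,0,-5]
    - [0,0,-7]
    - [0,0,-9]
    - [0,0,-11]
    - [0,0,-13]
    - [0,0,-15]
    - [0,0,-17]
    - [0,0,-19]
    - [0,0,-20.5]
    - [0,0,-21.3]
    - [0,0,-21.3]
    - [0,0,-21.3]
    - [0,0,-21.3]
    - [0,0,-21.3]
  delta_rot:
    - [0,0,0]
    - [0,0,0]
    - [0,0,0]
    - [0,0,0]
    - [0,0,0]
    - [0,0,0]
    - [0,0,0]
    - [0,0,0]
    - [0,0,0]
    - [0,0,0]
    - [0,0,0]
    - [0,0,0]
    - [0,0,0]
    - [0,0,0]
    - [0,0,0]
    - [0,0,0]

```text
t: 30.1
position: [0.4332, -0.2432, 0.2021]
eef_rot: [[-0.99, 0.106, -0.091], [0.101, 0.993, 0.06], [0.097, 0.051, -0.994]]
wrist_force: [0.4, 0.4, -1.9]
width: 0.362
grip_force: 19.6
```

```bash
python3 m6.py; python3 pic.py i8 210 255 345 200
```

```text
t 30.1 tcp [ 433.2 -243.2  202.1] yaw -6.09 f [ 0.4  0.4 -1.9] 0.362 19.6
top 143 plane deg x,y [-0.2 -0.2] z at 36 83.9 res 1.5 circle [36.8 -1.4] r 25.3 ctr world [ 469.6 -248.5] a [13.8 65. ] b [-26.1  26.3]
side 172 plane deg x,y [ 0.1 -0.6] z at 36 83.4 res 2.6 circle [36.5 -4.4] r 24.7 ctr world [ 469.1 -251.5] a [12.5 64.8] b [-30.9  12.4]
```

View pics/i8.png

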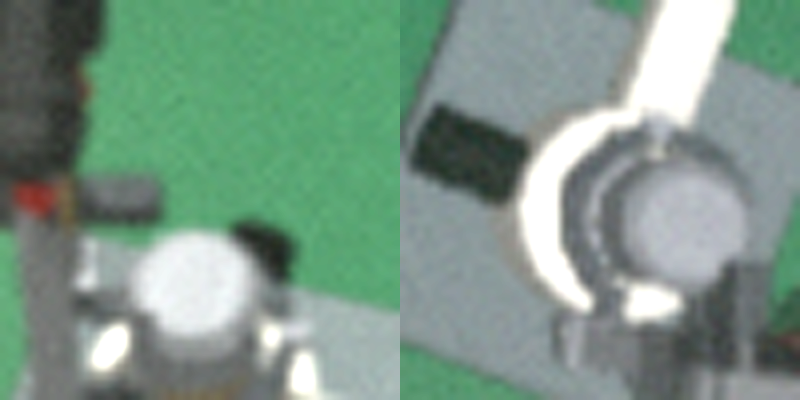

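The ring sits around the shaft at groove height: its upper face measures about 83.6 mm, it is level to within 0.6°, and the wrist force shows no contact. The squeeze is holding, so I'm handing in.

```bash
python3 -c "
from rig import ctrl
print(ctrl.sign_off())"
```

```text
the job is handed in; nothing more can be done
None
```

I handed the job in at about 30 s: the pliers alone hold the ring wide open at groove height around the stub, centred to about 1 mm and level to about 0.6°, with no contact force on the wrist; the result of the judging was not shown.

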